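Close up a row of turned legs in the valve-driven press

TASK

Lay the two loose short turned legs (pale and white) flat on the press bed, parallel to the dark leg already lying there, between it and the pusher, with all the ends about level, and let go of them. Then push the valve lever over towards its green plate as far as it goes, hold it there for two seconds so that the pusher closes the row up against the fence, and let the lever spring back to the middle. Never work the lever towards the red plate, and leave the other things on the bench where they are.

Things in the scene. Friction and masses are not known exactly. Their poses are not given: they have to be found in the camera images.
- press_bed (a point): Row press, fixed, place and turn vary: pale wooden bed 280 x 150 mm, top 20 mm above the bench. Point: centre of the bed's top; x from fence to pusher, y along the fence (the legs lie this way, overhanging 5 mm each side), z up. Grey fence face at x = -120 mm, 42 mm high. Black pad face at rest at x = +100 mm, 48 mm high. Three legs closed up have centres at x = -97, -51, -5 mm.
- pad_face (a point): Centre of the face of the black rubber pad, 140 mm wide, on the steel pusher at the far end of the press bed, 26 mm above the bed. It moves towards the fence by 130 mm per rad of lever and goes back with the lever. The pad is sprung: it gives up to 20 mm, at 6 to 10 N.
- leg_oak_mid (a point): Loose short turned leg, pale wood, on the bench left or right of the press, any turn. 160 mm long, 46 x 46 mm square blocks at both ends, round waist 26 mm in diameter about 44 mm long between two beads 36 mm in diameter, to grip across; about 0.16 kg. Point: its centre, 23 mm above what it lies on; x along the leg, z up.
- leg_white_mid (a point): Loose short turned leg, painted white, on the bench on the press's other side, any turn. 160 mm long, 46 x 46 mm square blocks at both ends, round waist 26 mm in diameter about 44 mm long between two beads 36 mm in diameter, to grip across; about 0.16 kg. Point: its centre, 23 mm above what it lies on; x along the leg, z up.
- leg_set_mid (a point): Short turned leg, dark wood, already in the press a few mm off the fence, slightly askew. 160 mm long, 46 x 46 mm square blocks at both ends, round waist 26 mm in diameter about 44 mm long between two beads 36 mm in diameter, to grip across; about 0.16 kg. Point: its centre, 23 mm above what it lies on; x along the leg, z up.
- lever (a joint): Valve lever angle, rad: 0 upright (spring-centred), positive leaning towards the green plate, stop at 0.75; negative towards the red plate, stop at -0.5. The pad meets the row of three legs at about 0.63. Let go, it returns to 0 in about a second. Holding it fully over takes about 1.6 N m about the pivot (some 15 N at the grip).
- valve_pivot (a point): Hand valve, fixed, left or right of the press, turn varies: dark base plate 110 x 80 mm, aluminium block 60 mm square, 67 mm high in all, a green plate on one side, a red one on the other. Point: the lever's pivot, 55 mm above the bench, mid-block; x towards the green plate (the way to push the lever), y along the pivot axis, z up.
- lever_grip (a point): Middle of the lever's black round grip, 115 mm from the pivot; the grip is 26 mm in diameter and spans 70 to 160 mm from the pivot (top 215 mm above the bench when upright); below it a 14 mm steel rod. Moves with the lever; z runs along the lever.
- salt_box: Bystander: dark green wooden box, 125 x 96 mm, 90 mm high at its back, standing in the place on the other side of the press from the valve. Fixed. The origin is the centre of its underside.
- wax_tin_mid (a point): Bystander: round tin, 76 mm diameter, 50 mm high. Point at its centre.
- sand_block_mid (a point): Bystander: cork sanding block 90 x 55 x 35 mm. Point at its centre.
- glass_jar_mid (a point): Bystander: amber glass jar, 68 mm diameter, 95 mm high. Point at its centre.
- tumbler_mid (a point): Bystander: green glass tumbler, 72 mm diameter, 90 mm high. Point at its centre.
Mind the look-alikes: they are no part of the job. What is shaped like the part that bears leg_white_mid but blue or purple is not meant.

How it is judged:
On the way, in this order (a step that is already met when the one before it is completed fails the run):
1. both loose legs lie on the bed, along the fence, ends level, released, the lever still in the middle (z of leg_oak_mid in the frame of press_bed between 0.017 and 0.029 m and y of leg_oak_mid in the frame of press_bed between -0.018 and 0.018 m and angle between the x axis of each of leg_oak_mid, leg_white_mid and the y axis of press_bed, either way round below 0.3 rad and x of leg_oak_mid in the frame of press_bed between -0.07 and 0.08 m and z of leg_white_mid in the frame of press_bed between 0.017 and 0.029 m and y of leg_white_mid in the frame of press_bed between -0.018 and 0.018 m and x of leg_white_mid in the frame of press_bed between -0.07 and 0.08 m and value of joint lever between -0.1 and 0.1 rad and contact force between the fingers and leg_oak below 0.2 N and contact force between the fingers and leg_white below 0.2 N), for 0.2 s.
2. the lever is held fully over to the green side with the row of three closed up (value of joint lever above 0.65 rad and x of leg_set_mid in the frame of press_bed between -0.102 and -0.088 m and z of leg_oak_mid in the frame of press_bed between 0.017 and 0.029 m and y of leg_oak_mid in the frame of press_bed between -0.018 and 0.018 m and angle between the x axis of each of leg_oak_mid, leg_white_mid, leg_set_mid and the y axis of press_bed, either way round below 0.12 rad and z of leg_white_mid in the frame of press_bed between 0.017 and 0.029 m and y of leg_white_mid in the frame of press_bed between -0.018 and 0.018 m and z of leg_set_mid in the frame of press_bed between 0.017 and 0.029 m and y of leg_set_mid in the frame of press_bed between -0.018 and 0.018 m and ((x of leg_oak_mid in the frame of press_bed between -0.058 and -0.04 m and x of leg_white_mid in the frame of press_bed between -0.013 and 0.009 m) or (x of leg_white_mid in the frame of press_bed between -0.058 and -0.04 m and x of leg_oak_mid in the frame of press_bed between -0.013 and 0.009 m))), for 1.5 s.
3. the lever is back in the middle (value of joint lever between -0.06 and 0.06 rad), for 0.2 s.
At the end, for the whole second after the job is handed in: Three legs lie flat and at rest in a closed row against the fence: dark one first (within 9 mm of it), then the two others with at most a few mm of gaps, parallel to the fence within 0.12 rad, centred across the bed within 18 mm; the lever is within 0.06 rad of the middle (all of step 3 and x of leg_set_mid in the frame of press_bed between -0.102 and -0.088 m and z of leg_oak_mid in the frame of press_bed between 0.017 and 0.029 m and y of leg_oak_mid in the frame of press_bed between -0.018 and 0.018 m and angle between the x axis of each of leg_oak_mid, leg_white_mid, leg_set_mid and the y axis of press_bed, either way round below 0.12 rad and z of leg_white_mid in the frame of press_bed between 0.017 and 0.029 m and y of leg_white_mid in the frame of press_bed between -0.018 and 0.018 m and z of leg_set_mid in the frame of press_bed between 0.017 and 0.029 m and y of leg_set_mid in the frame of press_bed between -0.018 and 0.018 m and ((x of leg_oak_mid in the frame of press_bed between -0.058 and -0.04 m and x of leg_white_mid in the frame of press_bed between -0.013 and 0.009 m) or (x of leg_white_mid in the frame of press_bed between -0.058 and -0.04 m and x of leg_oak_mid in the frame of press_bed between -0.013 and 0.009 m)) and linear speed of each of leg_oak, leg_white, leg_set below 0.02 m/s); the robot touches nothing.
It fails at once if the lever is pushed towards the red plate (value of joint lever below -0.25 rad).
It fails at once if a bystander (tin, sanding block, jar or tumbler) is moved more than 30 mm (distance of any of wax_tin_mid, sand_block_mid, glass_jar_mid, tumbler_mid from where it was at the start of the episode above 0.03 m).
It also fails if it takes over 67 s, if anything falls off the work surface, if the arm or the gripper's body presses on something with over 40 N, if the wrist force passes 120 N, or if a joint passes its speed limit or range.

ROBOT

A 6-joint arm with a two-finger parallel gripper is mounted at the origin on the work surface. World frame = base frame: x ahead of the robot, y to its left, z up, the work surface at z = 0. Lengths are in m, angles in rad, forces in N, time in s.
With the tool pointing down it reaches from about 0.4 to 0.825 m from the base axis. Payload 7 kg.
Tool frame: the origin (TCP) lies midway between the tips of the shut fingers; the grasp point (between the pads) lies hold_point_z behind it (hold_point_z is the distance from the TCP to the grasp point, in m); z points along the fingers, y is the direction in which the jaws open and shut (so a half turn about z gives the same grasp; the last joint's range is limited). The gripper opens to 88 mm and grips with 3 to 60 N. Pads are 19 mm wide; open, the fingers measure 130 mm over their backs; the gripper's body (78 mm by 193 mm) begins 47 mm behind the grasp point.
Start: joints at [-0.948, 0.359, 0.012, 0, -1.224, -0.288], TCP at [0.222, -0.638, 0.227] pointing down, gripper open.
Joint ranges: [-3.07, 3.07], [-1.43, 2.12], [-1.02, 1.25], [-3.03, 1.67], [-3.05, -0], [-3.03, 3.03]. Speed limits (rad/s): [2.39, 2.39, 3.01, 3.14, 3.14, 3.14].

INTERFACE

Orientations are given as [roll, pitch, yaw] about the fixed x, y, z axes, in that order (R = Rz(yaw) Ry(pitch) Rx(roll)).
In Python, from station import * gives the robot as it stands. The module is installed in compiled form; this text tells all that it offers.
- The arm moves only by the tool arm_command, never from a script. Its arguments are lists of equal length, an entry for each row: "fingers": the closure, from -1 (fully open) to 1 (shut); "dp": the shift along the world's x, y, z in m, a list of three; "roll": the turn about the world's z in rad. In form: {"fingers": [fingers, ...], "dp": [[x, y, z], ...], "roll": [roll, ...]}. A call has 1 to 8 rows; each row shifts and turns the pose as measured when the row begins; what a row does not reach is not made up. A row lasts 1/10 s, in which the tool goes at most 50 mm and 8.59 degrees, less where a joint would pass 70% of its speed; a pose out of reach is approached as far as the arm can. A call is refused whole if a number of a shift passes 0.05 or a number of a turn 0.15, either way. A call with a gripper value outside its range is refused whole. The fingers move at their own pace and stop on an object; "newtons" is the grip in N (left out, the last holds). Time passes only in rows, so rows that do not move let the fingers close. It gives the time, the measured TCP pose, the force and the opening at its end, in the units of the state.
- get_state(): the state, without advancing time (a new reading comes with each control period).
- grab_frame(name): name is "side" or "top"; returns the picture (480x640x3 uint8, blue, green, red); there is no depth.
- calibration(name): a dict with "fx", "fy", "cx", "cy" (pixels), "R" (3x3) and "t" (3): a world point X has camera coordinates R X + t. Camera axes: x right, y down, z forward; pixel columns grow to the right and rows downward; lengths in m; the calibration is good to about 2 mm. A picture is of the moment at which its call begins. calibration takes no time and is no camera call.
- job_done(): hands the job in, once; it reports no verdict.
The state is a dict: "t": time; "q": joint angles; "qd": joint speeds; "joint_efforts": joint torques, N m; "eef_pos": TCP position; "ee_rot": TCP orientation; "force": force on the tool from outside, world axes, zero at the start; "moment": the same for the moment, N m; "width": finger opening in m.
Only numpy, scipy, OpenCV 4.12 (cv2) and the standard library are available. Lean on these libraries where they do the work, as an engineer would, in place of code of your own. Each camera call takes 0.05 s, during which the arm holds its last target.

## Working session

There is one attempt and no reset: what is moved stays moved. The work goes in short steps, Python scripts to look and compute and a tool call to move; the robot and the scene stay as the last step left them, time stands still between calls to the robot, and variables do not carry over. Pictures are saved under pics/ and viewed, and the job is handed in when it is done.

Besides the shell and the picture viewer there is one more tool, called after "Call:" as name(argument=value, ...) on one line, values as JSON. arm_command: Moves the arm, as the interface text tells. Its arguments: {"type":"object","properties":{"fingers":{"type":"array"},"dp":{"type":"array"},"roll":{"type":"array"},"newtons":{"type":"number"}},"required":["fingers","dp","roll"]}

```bash
mkdir -p pics; cat > h.py <<'E'
from station import *
import numpy as np, cv2
def ray(n,u,v):
    c=calibration(n);R=np.array(c['R']);t=np.array(c['t'])
    d=R.T@np.array([(u-c['cx'])/c['fx'],(v-c['cy'])/c['fy'],1.]);return -R.T@t,d
def atz(n,u,v,z):
    o,d=ray(n,u,v);return o+d*(z-o[2])/d[2]
def proj(n,X):
    c=calibration(n);p=np.array(c['R'])@np.array(X,float)+np.array(c['t']);return np.array([c['fx']*p[0]/p[2]+c['cx'],c['fy']*p[1]/p[2]+c['cy']])
def tri(u1,u2):
    o1,d1=ray('top',*u1);o2,d2=ray('side',*u2)
    A=np.stack([d1,-d2],1);s=np.linalg.lstsq(A,o2-o1,rcond=None)[0]
    a=o1+d1*s[0];b=o2+d2*s[1];return (a+b)/2,np.linalg.norm(a-b)
E
python3 - <<'E'
from h import *
for n in('top','side'):
    cv2.imwrite(f'pics/{n}0.png',grab_frame(n)); c=calibration(n); print(n,c)
print(get_state())
E
```

```text
top {'fx': 526.7812393260465, 'fy': 526.7812393260465, 'cx': 322.12901340737926, 'cy': 245.86620501415396, 'R': array([[-0.00228181, -0.99999584, -0.00176473],
       [-0.98117674,  0.00257963, -0.19309465],
       [ 0.1930984 ,  0.0012909 , -0.98117855]]), 't': array([-0.05944558,  0.47895119,  1.60704517])}
side {'fx': 451.4521085276532, 'fy': 451.4521085276532, 'cx': 318.9052375163962, 'cy': 242.22854231781767, 'R': array([[-9.56096370e-01, -2.93052400e-01, -1.46638982e-04],
       [-1.63958752e-01,  5.35337260e-01, -8.28571992e-01],
       [ 2.42893512e-01, -7.92170632e-01, -5.59882517e-01]]), 't': array([0.44134737, 0.18929842, 1.18108361])}
{'t': 0.1, 'q': array([-9.47880792e-01,  3.59292948e-01,  1.11682152e-02, -2.77775592e-04,
       -1.22411135e+00, -2.88069498e-01]), 'qd': array([ 0.00151252, -0.00308169,  0.00110734, -0.00053135, -0.00081258,
       -0.0001174 ]), 'joint_efforts': array([-2.29814890e-03, -5.84161198e+01,  2.93753242e+01,  7.01544151e+00,
        1.02985388e-02, -5.28675787e-05]), 'eef_pos': array([ 0.2216262 , -0.63712419,  0.22574408]), 'ee_rot': array([ 3.14013803e+00, -1.58685579e-04, -2.80684107e+00]), 'force': array([ 0.03554127, -0.58131638,  0.48330201]), 'moment': array([-0.00861099, -0.0347645 , -0.02262446]), 'width': 0.08776454483704593}
```

View pics/top0.png

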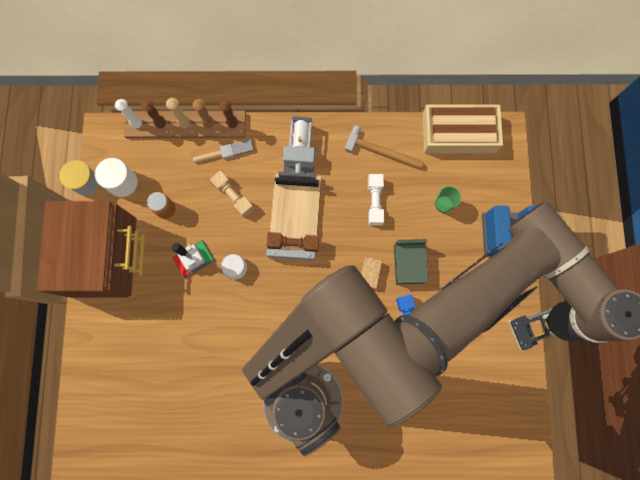

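View pics/side0.png

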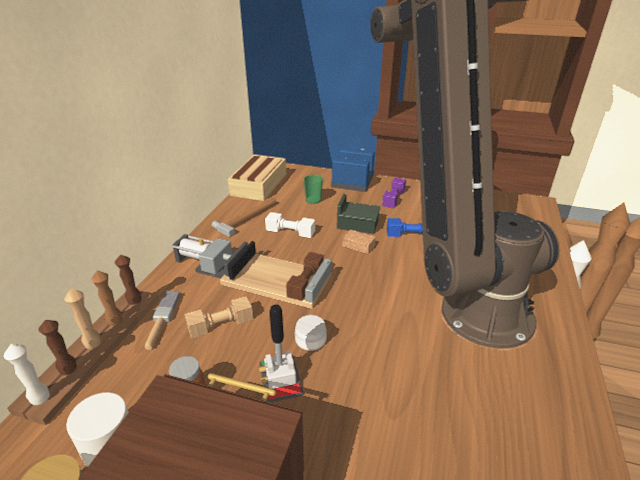

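The top view shows the pale leg at (231,194), the white leg at (376,199), the dark leg in the bed at (293,243) and the valve at (192,258) with its green plate at upper right. Possible mix-ups are the blue leg at top (405,304) / side (402,228), the purple one at side (394,192), the hammer at (385,147), the brush at (223,152) and the rack legs at (125-230,112). I choose the pale leg at (231,194) and the white leg at (376,199), and check both in a crop.

```bash
python3 - <<'E'
import cv2,numpy as np
t=cv2.imread('pics/top0.png');s=cv2.imread('pics/side0.png')
a=cv2.resize(t[110:285,165:415],(800,560),interpolation=cv2.INTER_CUBIC);cv2.imwrite('pics/c1.png',a)
a=cv2.resize(s[180:405,150:410],None,fx=2.6,fy=2.6,interpolation=cv2.INTER_CUBIC);cv2.imwrite('pics/c2.png',a)
E
```

```text
(no output)
```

View pics/c1.png

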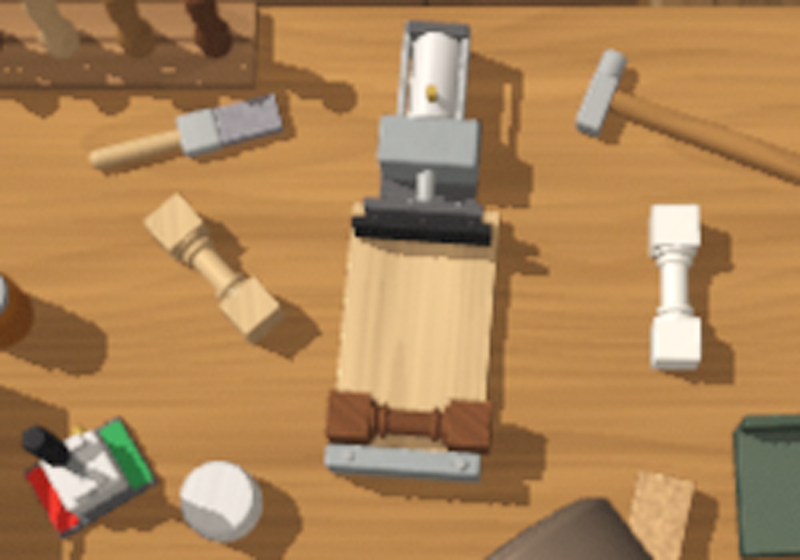

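View pics/c2.png

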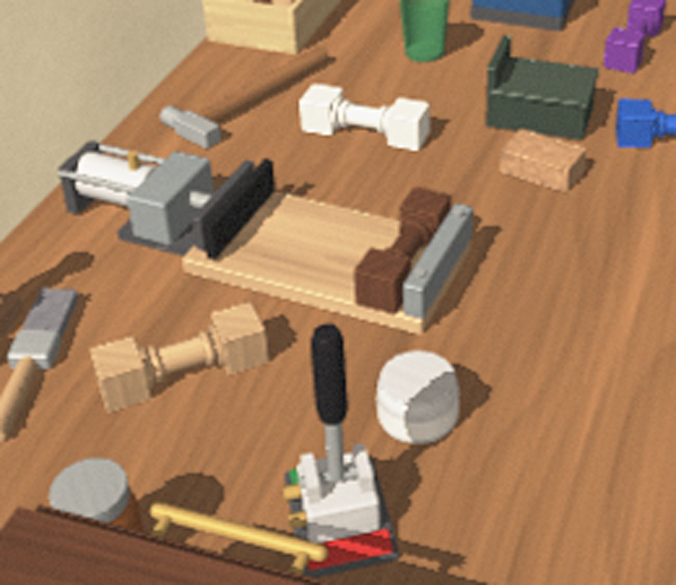

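```bash
cat > m.py <<'E'
from h import *
T=lambda p:(165+p[0]/3.2,110+p[1]/3.2)
S=lambda p:(150+p[0]/2.6,180+p[1]/2.6)
E
python3 - <<'E'
from m import *
np.set_printoptions(precision=4,suppress=True)
print('oak',tri(T((215,265)),S((187,352))))
print('white',tri(T((676,284)),S((365,115))))
print('dark',tri(T((410,420)),S((405,247))))
print('fenceL',tri(T((327,446)),S((408,286))))
print('fenceR',tri(T((483,457)),S((461,206))))
print('bed far R',tri(T((498,212)),S((272,192))),atz('top',*T((498,212)),.02))
print('bed far L',tri(T((352,207)),S((184,263))),atz('top',*T((352,207)),.02))
print('grip top',tri(T((42,440)),S((328,330))))
print('block',tri(T((85,470)),S((338,475))))
print('green',[atz('top',*T(p),.02) for p in((122,419),(155,482),(102,445),(135,505))])
print('red',[atz('top',*T(p),.02) for p in((28,473),(62,535))])
print('oak ends',[atz('top',*T(p),.046) for p in((161,208),(268,327))])
print('oak cr',[atz('top',*T(p),.046) for p in((178,195),(145,224),(284,312),(252,342))])
print('white cr',[atz('top',*T(p),.046) for p in((651,205),(700,206),(700,360),(652,360))])
print('dark cr',[atz('top',*T(p),.066) for p in((330,393),(327,437),(493,403),(490,450))])
E
```

```text
oak (array([0.6539, 0.2293, 0.0251]), np.float64(0.010727487120332654))
white (array([ 0.6363, -0.2368,  0.023 ]), np.float64(0.0045963491825880935))
dark (array([0.4927, 0.0305, 0.0415]), np.float64(0.004434176534702276))
fenceL (array([0.4631, 0.1099, 0.0587]), np.float64(0.00519985570569024))
fenceR (array([ 0.4523, -0.0417,  0.0541]), np.float64(0.006046628450393093))
bed far R (array([ 0.7029, -0.0596,  0.013 ]), np.float64(0.031044235241901443)) [ 0.7165 -0.0562  0.02  ]
bed far L (array([0.7237, 0.0937, 0.0134]), np.float64(0.0017072040233258455)) [0.7223 0.0934 0.02  ]
grip top (array([0.4438, 0.3461, 0.2088]), np.float64(0.0011521800764830762))
block (array([0.4444, 0.3476, 0.0473]), np.float64(0.0006193036325636416))
green [array([0.5011, 0.3199, 0.02  ]), array([0.4372, 0.2846, 0.02  ]), array([0.4747, 0.3388, 0.02  ]), array([0.4142, 0.3035, 0.02  ])]
red [array([0.4466, 0.4111, 0.02  ]), array([0.3845, 0.3743, 0.02  ])]
oak ends [array([0.7129, 0.2835, 0.046 ]), array([0.5887, 0.1726, 0.046 ])]
oak cr [array([0.7266, 0.2669, 0.046 ]), array([0.6961, 0.299 , 0.046 ]), array([0.6041, 0.157 , 0.046 ]), array([0.5734, 0.1881, 0.046 ])]
white cr [array([ 0.7146, -0.2106,  0.046 ]), array([ 0.7135, -0.2599,  0.046 ]), array([ 0.5538, -0.256 ,  0.046 ]), array([ 0.554 , -0.2085,  0.046 ])]
dark cr [array([0.5169, 0.1076, 0.066 ]), array([0.4732, 0.1098, 0.066 ]), array([ 0.5065, -0.0512,  0.066 ]), array([ 0.46  , -0.0482,  0.066 ])]
```

```bash
cat > ov.py <<'E'
from m import *
def Rz(a): return np.array([[np.cos(a),-np.sin(a),0],[np.sin(a),np.cos(a),0],[0,0,1]])
def box(c,yaw,lo,hi):
    P=[np.array(c)+Rz(yaw)@np.array([(lo,hi)[i][0],(lo,hi)[j][1],(lo,hi)[k][2]]) for i in(0,1) for j in(0,1) for k in(0,1)]
    return [(P[a],P[b]) for a in range(8) for b in range(a) if bin(a^b).count('1')==1]
def leg(c,yaw):
    return box(c,yaw,(-.08,-.023,-.023),(-.034,.023,.023))+box(c,yaw,(.034,-.023,-.023),(.08,.023,.023))
def bedm(c,yaw):
    return box(c,yaw,(-.14,-.075,-.02),(.14,.075,0))+box(c,yaw,(-.12,-.075,0),(-.12,.075,.042))+box(c,yaw,(.1,-.07,0.002),(.1,.07,.048))
def valve(p,yaw):
    return box(p,yaw,(-.03,-.03,-.04),(.03,.03,.012))+box(p,yaw,(-.055,-.04,-.055),(.055,.04,-.05))+box(p,yaw,(0,0,0),(0,0,.16))
def draw(img,n,segs,col,off,k):
    for a,b in segs:
        p=(proj(n,a)-off)*k;q=(proj(n,b)-off)*k
        cv2.line(img,tuple(int(round(v)) for v in p),tuple(int(round(v)) for v in q),col,1,cv2.LINE_AA)
def views(tf,sf,models,out,tb=(165,110,415,285),sb=(150,180,410,405),kt=3.2,ks=2.6):
    for f,n,bb,k in((tf,'top',tb,kt),(sf,'side',sb,ks)):
        im=cv2.imread(f);x0,y0,x1,y1=bb
        im=cv2.resize(im[y0:y1,x0:x1],None,fx=k,fy=k,interpolation=cv2.INTER_CUBIC)
        for s,c in models: draw(im,n,s,c,np.array([x0-.5+.5/k,y0-.5+.5/k]),k)
        cv2.imwrite(f'pics/{out}_{n}.png',im)
E
python3 - <<'E'
from ov import *
import station;print([x for x in dir(station) if x[0]!='_'])
print(getattr(station,'hold_point_z',None))
b=(.5775,.027,.02);y=-.058
views('pics/top0.png','pics/side0.png',[(leg((.650,.2278,.023),.729),(0,0,255)),(leg((.634,-.234,.023),-.02),(0,0,255)),(bedm(b,y),(255,0,0)),(valve((.4425,.3475,.055),-1.05),(255,0,255)),(leg((.489,.0295,.043),1.5),(0,255,255))],'o1')
E
```

```text
['Unreachable', 'calibration', 'get_state', 'grab_frame', 'hold_point_z', 'job_done']
0.0188
```

View pics/o1_top.png

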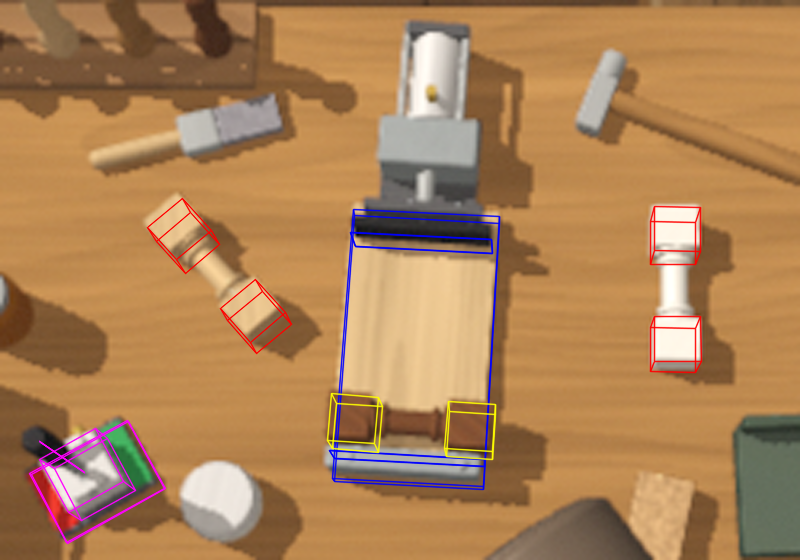

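View pics/o1_side.png

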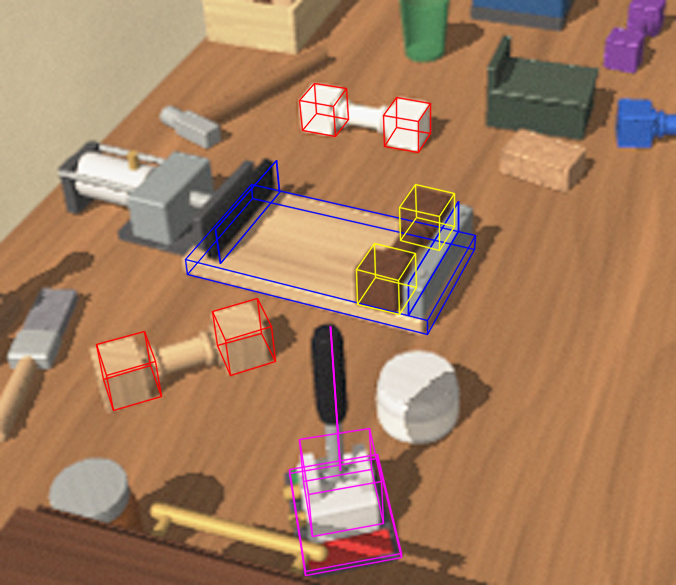

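```bash
python3 - <<'E'
from ov import *
b=(.582,.030,.02);y=-.058
views('pics/top0.png','pics/side0.png',[(leg((.6575,.2325,.023),.735),(0,0,255)),(leg((.635,-.233,.023),-.018),(0,0,255)),(bedm(b,y),(255,0,0)),(valve((.4465,.3525,.055),-1.05),(255,0,255)),(leg((.490,.0325,.043),1.5),(0,255,255))],'o2')
for p,q in(((130,235),(210,378)),((118,296),(300,410))):print(atz('top',*p,.1),atz('top',*p,.2))
E
```

```text
[0.50362204 0.5252869  0.1       ] [0.4816908  0.48781232 0.2       ]
[0.31752598 0.54840226 0.1       ] [0.30745422 0.50945458 0.2       ]
```

View pics/o2_top.png

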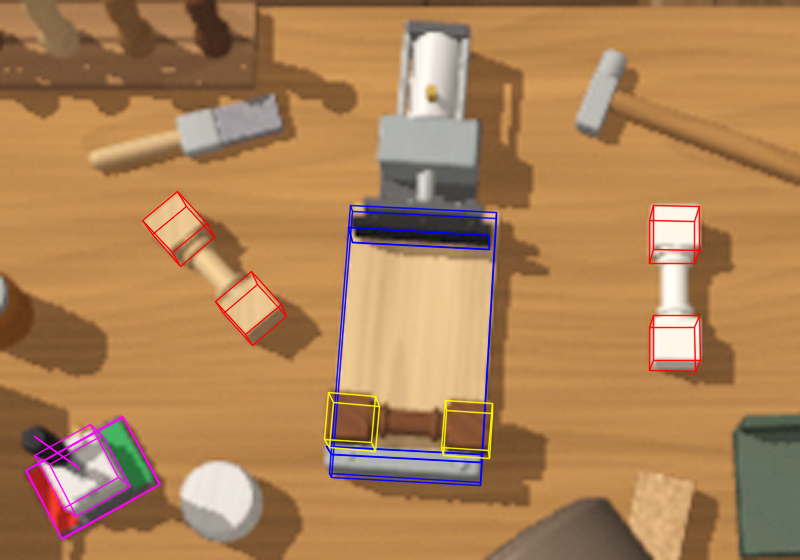

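View pics/o2_side.png

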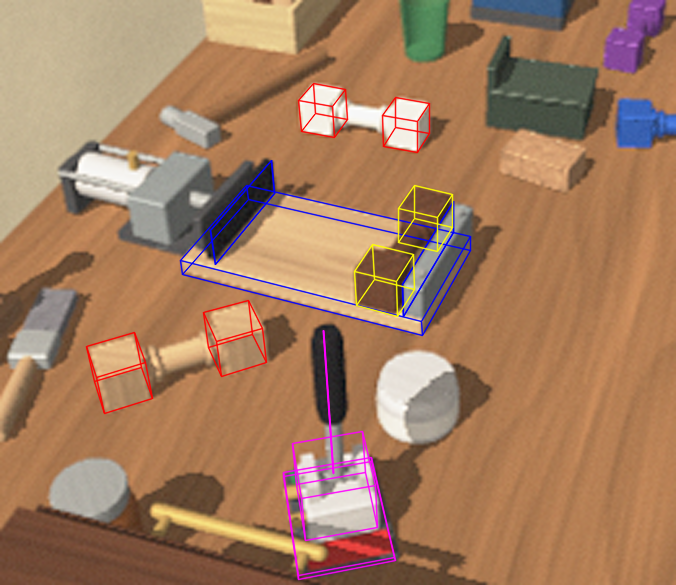

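Call:
arm_command(fingers=[-1,-1,-1,-1,-1,-1,-1,-1], dp=[[0.04,0.04,0],[0.05,0.05,0],[0.05,0.05,0],[0.05,0.05,0],[0.05,0.05,0],[0.05,0.05,0],[0.05,0.05,0],[0.04,0.04,0]], roll=[-0.05,-0.05,-0.05,-0.05,-0.05,-0.05,-0.05,0])

```text
t: 0.9
eef_pos: [0.5032, -0.3505, 0.2226]
ee_rot: [3.135, -0.005, 3.101]
force: [1.2, -1.4, -0.8]
width: 0.0878
```

Call:
arm_command(fingers=[-1,-1,-1,-1,-1,-1], dp=[[0.04,0.036,-0.02],[0.04,0.036,-0.02],[0.035,0.03,-0.02],[0.0,0.0,-0.01],[0,0,0],[0,0,0]], roll=[0,0,0,0,0,0])

```text
t: 1.5
eef_pos: [0.6103, -0.2518, 0.1557]
ee_rot: [3.135, -0.006, 3.108]
force: [0.2, -0.0, 0.3]
width: 0.0875
```

Call:
arm_command(fingers=[-1,-1,-1,-1,-1,-1,-1], dp=[[0.015,0.012,-0.02],[0.012,0.009,-0.03],[0,0,-0.04],[0,0,-0.04],[0,0,-0.01],[0,0,0],[0,0,0]], roll=[0.015,0,0,0,0,0,0])

```text
t: 2.2
eef_pos: [0.6382, -0.2384, 0.0223]
ee_rot: [3.138, 0.007, 3.115]
force: [-0.3, -1.0, 0.6]
width: 0.0878
```

```bash
python3 - <<'E'
from ov import *
cv2.imwrite('pics/t1.png',grab_frame('top'));cv2.imwrite('pics/s1.png',grab_frame('side'))
im=cv2.imread('pics/s1.png')[150:280,220:400];im=cv2.resize(im,None,fx=4,fy=4)
cv2.imwrite('pics/s1c.png',im);print(get_state()['eef_pos'])
E
```

```text
[ 0.63898056 -0.23820522  0.02299621]
```

View pics/s1c.png

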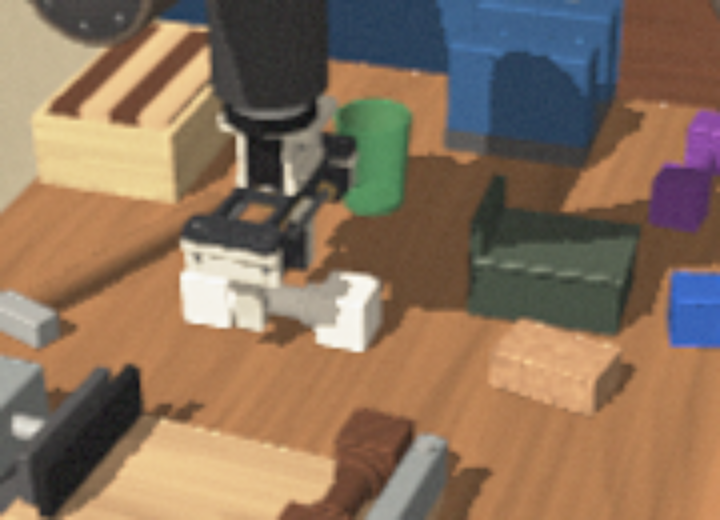

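```bash
python3 - <<'E'
from ov import *
for y in(.044,.065):print((proj('side',(.639,-.238+y,.023))-[220,150])*4)
print((proj('side',(.635,-.235,.023))-[220,150])*4)
views('pics/t1.png','pics/s1.png',[(leg((.635,-.2345,.023),-.018),(0,0,255)),(box((.639,-.238,.023),-.02,(-.0095,-.065,0),(.0095,.065,0.04)),(255,0,0))],'o3',tb=(300,130,460,260),kt=5,ks=5,sb=(250,180,370,270))
E
```

```text
[257.78035485 321.98845923]
[248.60093338 335.35438522]
[279.61920071 297.48066081]
```

View pics/o3_side.png

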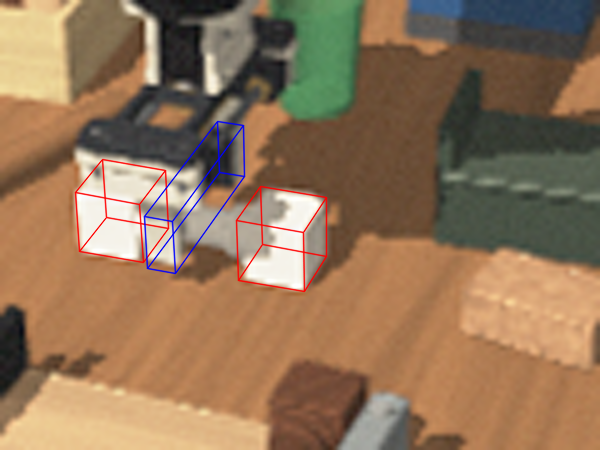

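View pics/o3_top.png

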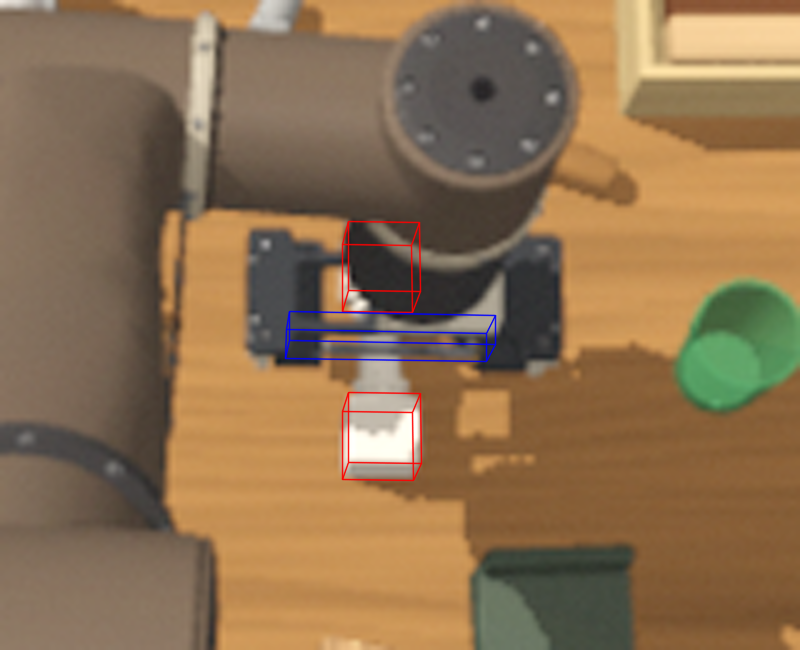

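Call:
arm_command(fingers=[-1,-1,-1,1,1,1,1,1], dp=[[-0.004,0.003,-0.012],[-0.001,0.001,-0.004],[0,0,0],[0,0,0],[0,0,0],[0,0,0],[0,0,0],[0,0,0]], roll=[0,0,0,0,0,0,0,0], newtons=25)

```text
t: 3.1
eef_pos: [0.6362, -0.234, 0.0105]
ee_rot: [3.139, 0.015, 3.117]
force: [0.0, -1.1, -0.7]
width: 0.053
```

Call:
arm_command(fingers=[1,1,1,1,1,1,1,1], dp=[[0,0,0],[0,0,0],[0,0,0],[0,0,0],[0,0,0.03],[0,0,0.04],[0,0,0.04],[0,0,0.04]], roll=[0,0,0,0,0,0,0,0])

```text
t: 3.9
eef_pos: [0.6295, -0.2328, 0.1557]
ee_rot: [3.136, -0.002, 3.115]
force: [0.7, -0.6, -1.5]
width: 0.0254
```

```bash
python3 - <<'E'
from ov import *
print(get_state()['q'].round(3))
E
```

```text
[-0.068  0.403 -0.086 -0.006 -1.084 -1.527]
```

Call:
arm_command(fingers=[1,1,1,1,1,1,1,1], dp=[[-0.01,0.03,0],[-0.01,0.035,0],[-0.01,0.035,0],[-0.01,0.035,0],[-0.01,0.035,0],[-0.01,0.035,0],[-0.01,0.03,0],[-0.01,0.02,0]], roll=[0.14,0.14,0.14,0.14,0.14,0.14,0.14,0.14])

```text
t: 4.7
eef_pos: [0.5484, 0.0271, 0.1625]
ee_rot: [3.139, 0.01, -2.012]
force: [0.7, 0.8, -1.8]
width: 0.0253
```

Call:
arm_command(fingers=[1,1,1,1,1,1], dp=[[0,0.01,0],[0,0.01,0],[0,0,0],[0,0,0],[0,0,0],[0,0,0]], roll=[0.14,0.14,0.1,0.05,0,0])

```text
t: 5.3
eef_pos: [0.5451, 0.0515, 0.1621]
ee_rot: [3.137, 0.011, -1.556]
force: [-0.7, 0.4, -2.2]
width: 0.025
```

Call:
arm_command(fingers=[1,1,1,1,1,1,1], dp=[[0.003,-0.012,-0.01],[0.002,-0.008,-0.02],[0,0,-0.03],[0,0,-0.03],[0,0,0],[0,0,0],[0,0,0]], roll=[-0.05,-0.02,0,0,0,0,0])

```text
t: 6.0
eef_pos: [0.5506, 0.0267, 0.0692]
ee_rot: [3.138, 0.011, -1.648]
force: [0.3, -0.3, -2.2]
width: 0.0251
```

```bash
python3 - <<'E'
from ov import *
cv2.imwrite('pics/t2.png',grab_frame('top'));cv2.imwrite('pics/s2.png',grab_frame('side'))
s=get_state();p=s['eef_pos'];print(p,s['ee_rot'])
b=(.580,.0285,.02);y=-.058
views('pics/t2.png','pics/s2.png',[(leg((p[0],p[1],p[2]+.0135),s['ee_rot'][2]),(0,0,255)),(bedm(b,y),(255,0,0))],'o4',tb=(220,150,380,270),kt=5,ks=5,sb=(210,220,360,320))
E
```

```text
[0.55126538 0.02711941 0.06983799] [ 3.13948674  0.01148226 -1.64737491]
```

View pics/o4_side.png

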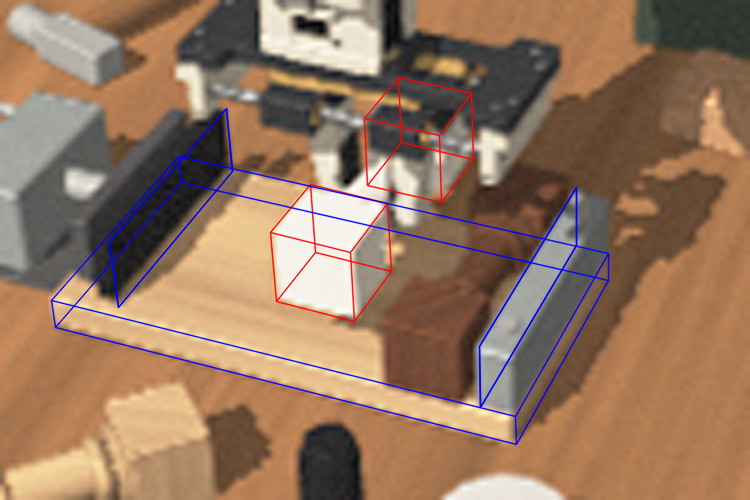

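View pics/o4_top.png

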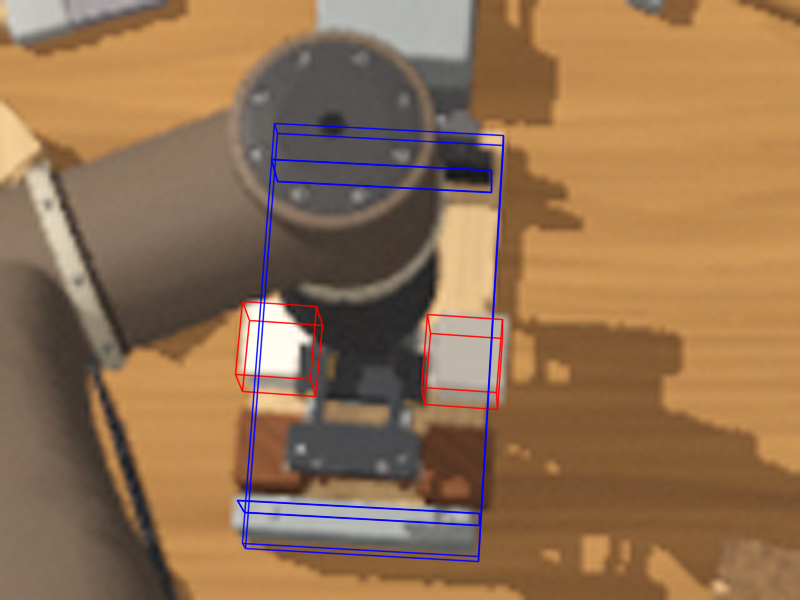

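Call:
arm_command(fingers=[1,1,1,1,1,1], dp=[[0,0.003,-0.02],[0,0,-0.012],[0,0,-0.005],[0,0,0],[0,0,0],[0,0,0]], roll=[0.015,0,0,0,0,0])

```text
t: 6.7
eef_pos: [0.5549, 0.0313, 0.037]
ee_rot: [-3.135, 0.015, -1.632]
force: [0.2, -0.3, -1.0]
width: 0.0254
```

Call:
arm_command(fingers=[1,1,1,1], dp=[[-0.004,0,-0.005],[0,0,-0.003],[0,0,0],[0,0,0]], roll=[0,0,0,0])

```text
t: 7.1
eef_pos: [0.5508, 0.0314, 0.0306]
ee_rot: [-3.133, 0.015, -1.632]
force: [-0.5, -0.2, -1.1]
width: 0.0252
```

Call:
arm_command(fingers=[0.1,0.1,0.1,0.1,0.1,0.1], dp=[[0,0,0],[0,0,0],[0,0,0],[0,0,0],[0,0,0],[0,0,0]], roll=[0,0,0,0,0,0])

```text
t: 7.7
eef_pos: [0.5513, 0.0315, 0.0305]
ee_rot: [-3.133, 0.015, -1.632]
force: [-0.3, 0.3, -0.7]
width: 0.0393
```

Call:
arm_command(fingers=[0.1,0.1,0.1,-1,-1,-1,-1,-1], dp=[[0,0,0.03],[0,0,0.04],[0,0,0.04],[0.01,0.02,0.02],[0.02,0.04,0],[0.02,0.04,0],[0.02,0.04,0],[0.02,0.03,0]], roll=[0,0,0,-0.14,-0.14,-0.14,-0.14,-0.1])

```text
t: 8.5
eef_pos: [0.6404, 0.203, 0.1683]
ee_rot: [-3.136, 0.021, -2.321]
force: [0.5, -0.4, 0.0]
width: 0.0739
```

```bash
python3 - <<'E'
from ov import *
cv2.imwrite('pics/t3.png',grab_frame('top'));cv2.imwrite('pics/s3.png',grab_frame('side'))
s=get_state();p=s['eef_pos'];print(p,s['ee_rot'])
b=(.580,.0285,.02);y=-.058
views('pics/t3.png','pics/s3.png',[(leg((.551,.031,.043),1.509),(0,0,255)),(leg((.655,.231,.023),.735),(0,0,255)),(bedm(b,y),(255,0,0))],'o5',tb=(200,150,360,270),kt=5,ks=4,sb=(180,220,360,340))
E
```

```text
[0.64156866 0.20446171 0.16708206] [-3.13537978  0.02005718 -2.31674871]
```

View pics/o5_side.png

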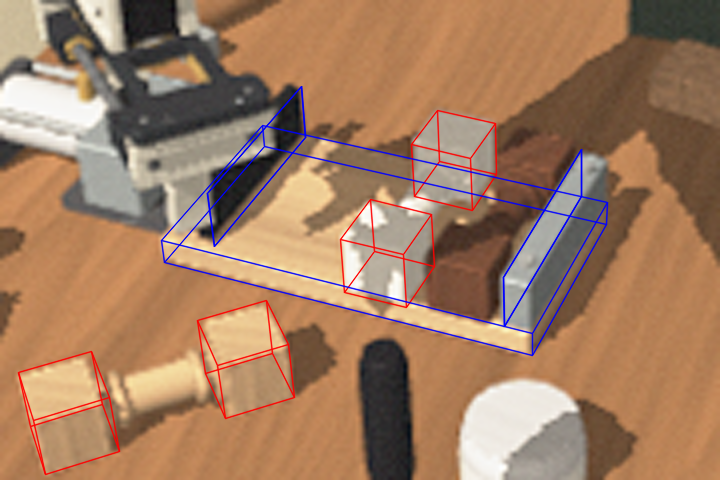

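View pics/o5_top.png

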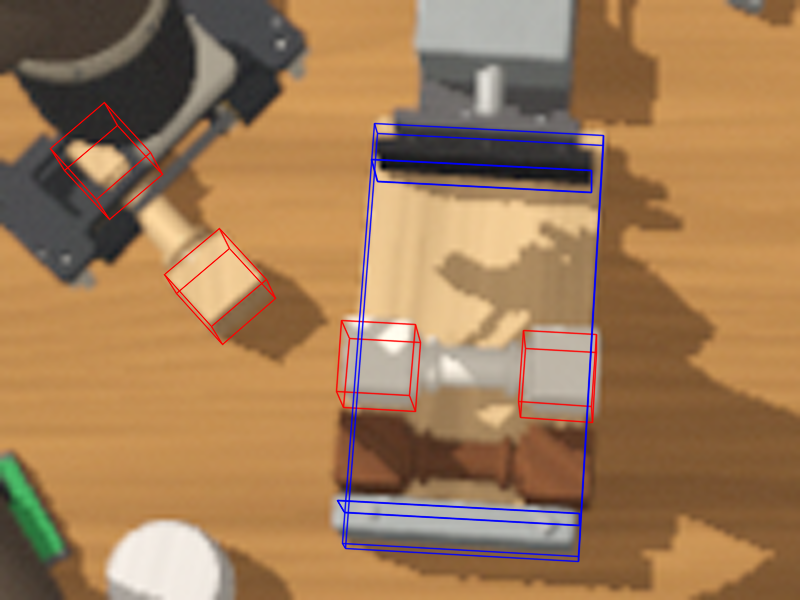

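Call:
arm_command(fingers=[-1,-1,-1,-1,-1,-1,-1], dp=[[0.009,0.017,0],[0.003,0.007,-0.03],[0,0,-0.04],[0,0,-0.04],[0,0,-0.02],[0,0,0],[0,0,0]], roll=[-0.07,-0.02,0,0,0,0,0])

```text
t: 9.3
eef_pos: [0.6536, 0.2294, 0.0333]
ee_rot: [-3.135, 0.021, -2.406]
force: [0.3, 0.3, 0.2]
width: 0.0877
```

Call:
arm_command(fingers=[-1,-1,-1,1,1,1,1,1], dp=[[0.001,0.001,-0.015],[0.001,0.001,-0.006],[0,0,0],[0,0,0],[0,0,0],[0,0,0],[0,0,0],[0,0,0]], roll=[0,0,0,0,0,0,0,0])

```text
t: 10.1
eef_pos: [0.6588, 0.233, 0.0167]
ee_rot: [-3.133, 0.029, -2.405]
force: [0.8, -0.3, 0.8]
width: 0.0531
```

Call:
arm_command(fingers=[1,1,1,1], dp=[[0,0,0],[0,0,0],[0,0,0],[0,0,0]], roll=[0,0,0,0])

```text
t: 10.5
eef_pos: [0.6587, 0.2332, 0.017]
ee_rot: [-3.133, 0.03, -2.406]
force: [-0.4, 0.4, 0.4]
width: 0.0252
```

Call:
arm_command(fingers=[0.3,0.3,0.3,0.3,1,1,1,1], dp=[[0,0,0],[0,0,0],[-0.003,-0.002,-0.006],[0,0,-0.002],[0,0,0],[0,0,0],[0,0,0],[0,0,0]], roll=[0,0,0,0,0,0,0,0])

```text
t: 11.3
eef_pos: [0.6553, 0.2307, 0.0081]
ee_rot: [-3.133, 0.029, -2.406]
force: [0.4, 1.1, -0.4]
width: 0.0251
```

Call:
arm_command(fingers=[1,1,1,1,1,1,1,1], dp=[[0,0,0.03],[0,0,0.04],[0,0,0.04],[0,-0.01,0.03],[-0.005,-0.04,0],[-0.01,-0.04,0],[-0.01,-0.04,0],[-0.01,-0.04,0]], roll=[0,0,0,0.1,0.14,0.14,0.14,0.1])

```text
t: 12.1
eef_pos: [0.6169, 0.0596, 0.15]
ee_rot: [-3.131, 0.024, -1.757]
force: [1.6, -0.1, -1.5]
width: 0.025
```

Call:
arm_command(fingers=[1,1,1,1,1,1,1], dp=[[0,-0.014,0],[0,-0.01,0],[0,0,-0.02],[0,0,-0.03],[0,0,-0.02],[0,0,0],[0,0,0]], roll=[0.07,0.03,0,0,0,0,0])

```text
t: 12.8
eef_pos: [0.6138, 0.0279, 0.0793]
ee_rot: [-3.131, 0.025, -1.656]
force: [0.4, 0.3, -1.7]
width: 0.0253
```

Call:
arm_command(fingers=[1,1,1,1,1,1,1], dp=[[0,0,-0.02],[0,0,-0.02],[0,0,-0.005],[0,0,0],[0,0,0],[0,0,0],[0,0,0]], roll=[0.025,0,0,0,0,0,0])

```text
t: 13.5
eef_pos: [0.6189, 0.0297, 0.0418]
ee_rot: [-3.12, 0.028, -1.628]
force: [-0.6, -0.7, -1.9]
width: 0.0252
```

```bash
python3 - <<'E'
from ov import *
cv2.imwrite('pics/t4.png',grab_frame('top'));cv2.imwrite('pics/s4.png',grab_frame('side'))
s=get_state();p=s['eef_pos'];print(p,s['ee_rot'])
b=(.581,.029,.02);y=-.058
views('pics/t4.png','pics/s4.png',[(leg((.551,.031,.043),1.509),(0,0,255)),(leg((p[0],p[1],p[2]+.015),s['ee_rot'][2]),(0,0,255)),(bedm(b,y),(255,0,0))],'o6',tb=(200,150,360,270),kt=5,ks=5,sb=(210,220,360,320))
E
```

```text
[0.61889897 0.02971403 0.04167237] [-3.12012534  0.02811119 -1.62815093]
```

View pics/o6_side.png

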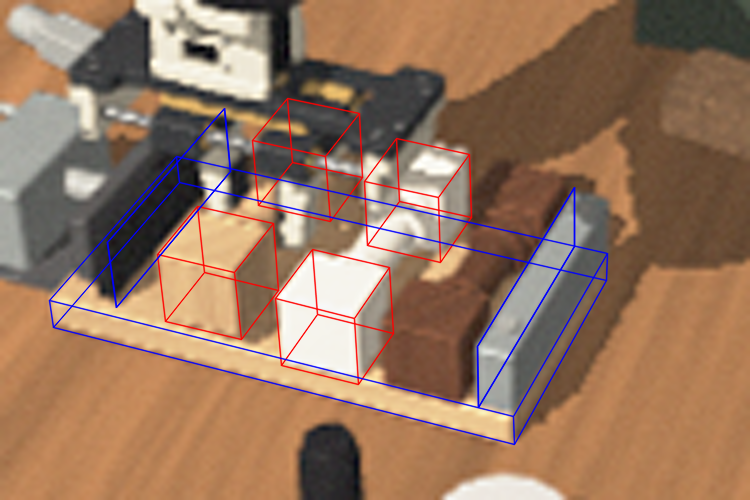

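View pics/o6_top.png

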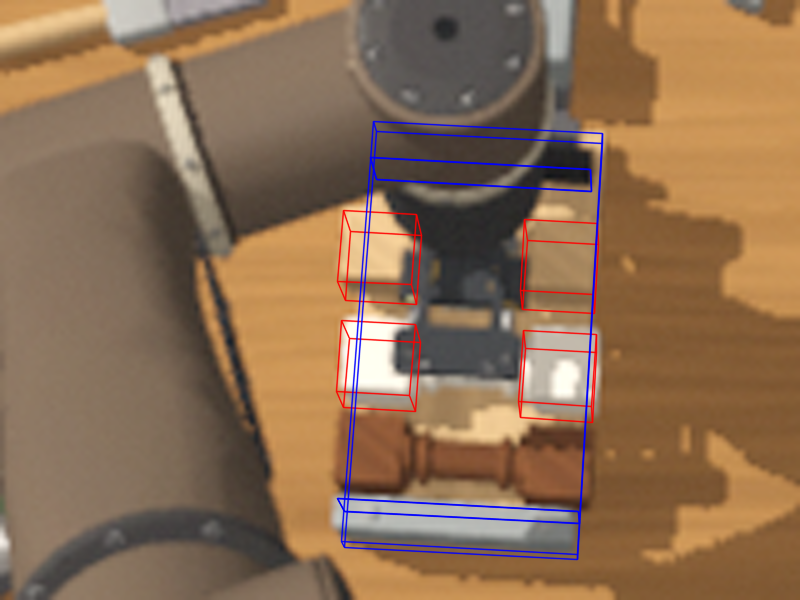

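Call:
arm_command(fingers=[1,1,1,1,1], dp=[[-0.003,-0.002,-0.009],[-0.001,0,-0.003],[0,0,0],[0,0,0],[0,0,0]], roll=[0,0,0,0,0])

```text
t: 14.1
eef_pos: [0.6141, 0.0273, 0.0285]
ee_rot: [-3.121, 0.028, -1.628]
force: [0.3, -0.3, -1.6]
width: 0.0252
```

Call:
arm_command(fingers=[1,1,0.1,0.1,0.1,0.1,0.1,0.1], dp=[[0,0,-0.001],[0,0,0],[0,0,0],[0,0,0],[0,0,0],[0,0,0],[0,0,0],[0,0,0]], roll=[0,0,0,0,0,0,0,0])

```text
t: 14.9
eef_pos: [0.6156, 0.0276, 0.0289]
ee_rot: [-3.118, 0.028, -1.628]
force: [0.2, -0.5, -0.8]
width: 0.0394
```

Call:
arm_command(fingers=[0.1,0.1,0.1,0.1,0.1,0.1,0.1,1], dp=[[0,0,0.03],[0,0,0.04],[0,0,0.05],[0,0,0.05],[0,0,0.05],[0,0,0.03],[0,0,0],[0,0,0]], roll=[0,0,0,0,0,0,0,0])

```text
t: 15.7
eef_pos: [0.6115, 0.026, 0.2866]
ee_rot: [-3.121, 0.027, -1.628]
force: [0.0, 1.3, -1.4]
width: 0.0355
```

```bash
python3 - <<'E'
from ov import *
cv2.imwrite('pics/t5.png',grab_frame('top'));cv2.imwrite('pics/s5.png',grab_frame('side'))
print(tri((106,203),(168,377)),tri((100,296),(302,412)))
b=(.581,.029,.02);y=-.058
views('pics/t5.png','pics/s5.png',[(leg((.551,.031,.043),1.509),(0,0,255)),(leg((.615,.0275,.043),1.513),(0,0,255)),(bedm(b,y),(255,0,0)),(valve((.445,.351,.055),-1.05),(255,0,255))],'o7',tb=(20,150,340,330),kt=2.5,ks=2.6,sb=(150,200,410,430))
E
```

```text
(array([0.56644635, 0.55776377, 0.20462737]), np.float64(0.017803432172569945)) (array([0.31236098, 0.55746121, 0.20804338]), np.float64(0.011249681453078197))
```

View pics/o7_side.png

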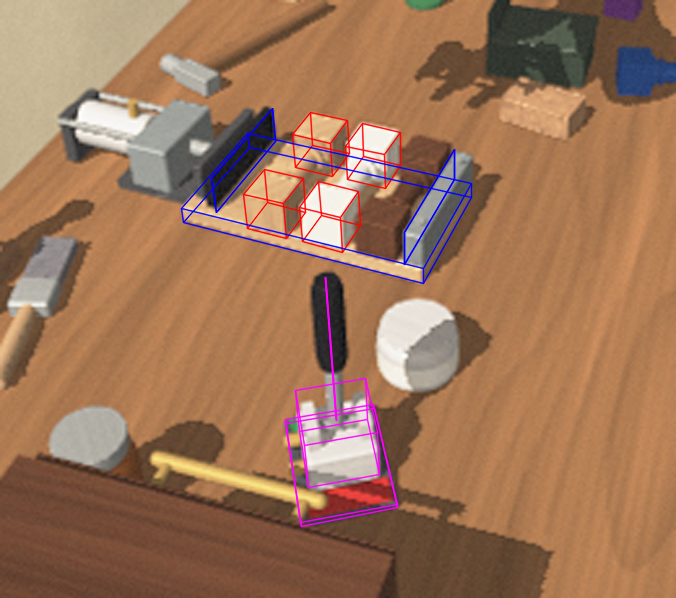

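View pics/o7_top.png

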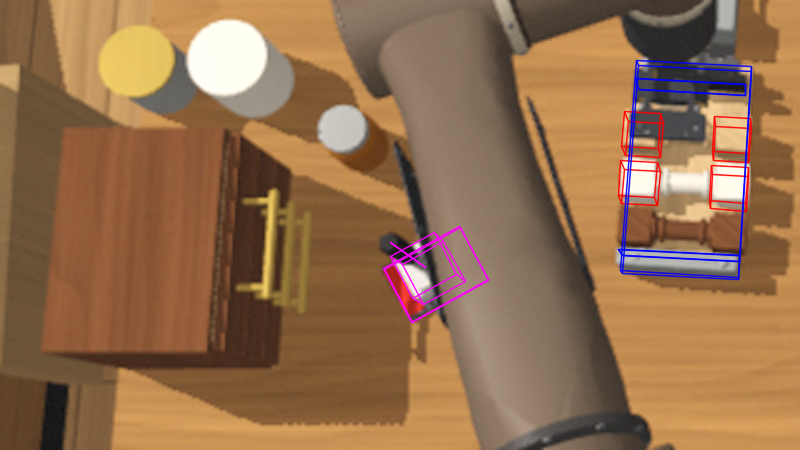

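Call:
arm_command(fingers=[1,1,1,1,1,1,1,1], dp=[[-0.02,0.04,0],[-0.02,0.045,0],[-0.02,0.045,0],[-0.025,0.045,0],[-0.025,0.045,0],[-0.025,0.045,0],[-0.025,0.045,0],[-0.02,0.03,0]], roll=[0.08,0.08,0.08,0.08,0.08,0.08,0.06,0])

```text
t: 16.6
eef_pos: [0.4273, 0.359, 0.2713]
ee_rot: [3.14, 0.017, -1.076]
force: [-0.5, -0.0, -1.3]
width: 0.001
```

Call:
arm_command(fingers=[1,1,1], dp=[[0,0,0],[0,0,0],[0,0,0]], roll=[0,0,0])

```text
t: 16.9
eef_pos: [0.4236, 0.3614, 0.2664]
ee_rot: [3.133, 0.014, -1.07]
force: [-0.8, -0.8, 0.0]
width: 0.0004
```

Call:
arm_command(fingers=[1,1,1,1,1,1,1,1], dp=[[-0.005,0.022,0],[-0.005,0.022,0],[0,0,0],[0,0,-0.03],[0,0,-0.03],[0,0,-0.03],[0,0,0],[0,0,0]], roll=[0.02,0,0,0,0,0,0,0])

```text
t: 17.7
eef_pos: [0.4163, 0.4078, 0.174]
ee_rot: [3.134, 0.013, -1.056]
force: [-0.3, -0.0, 0.1]
width: 0.0006
```

```bash
python3 - <<'E'
from ov import *
cv2.imwrite('pics/t6.png',grab_frame('top'));cv2.imwrite('pics/s6.png',grab_frame('side'))
s=get_state();p=s['eef_pos'];print(p,s['ee_rot'])
views('pics/t6.png','pics/s6.png',[(box(p,-1.05,(-.0095,-.021,0),(.0095,.021,.04)),(0,255,0)),(valve((.445,.351,.055),-1.05),(255,0,255))],'o8',tb=(120,180,280,300),kt=5,ks=5,sb=(200,270,350,390))
E
```

```text
[0.4161895  0.40799808 0.17443095] [ 3.13421534  0.01402591 -1.05651586]
```

View pics/o8_side.png

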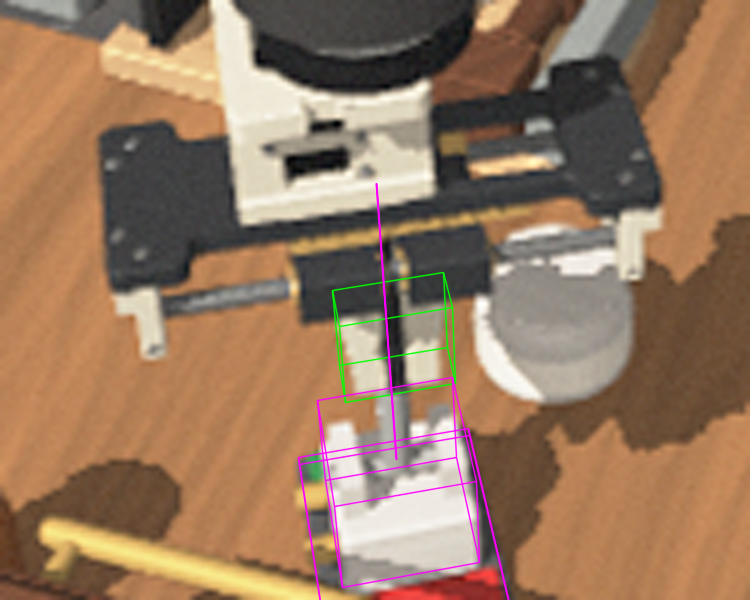

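View pics/o8_top.png

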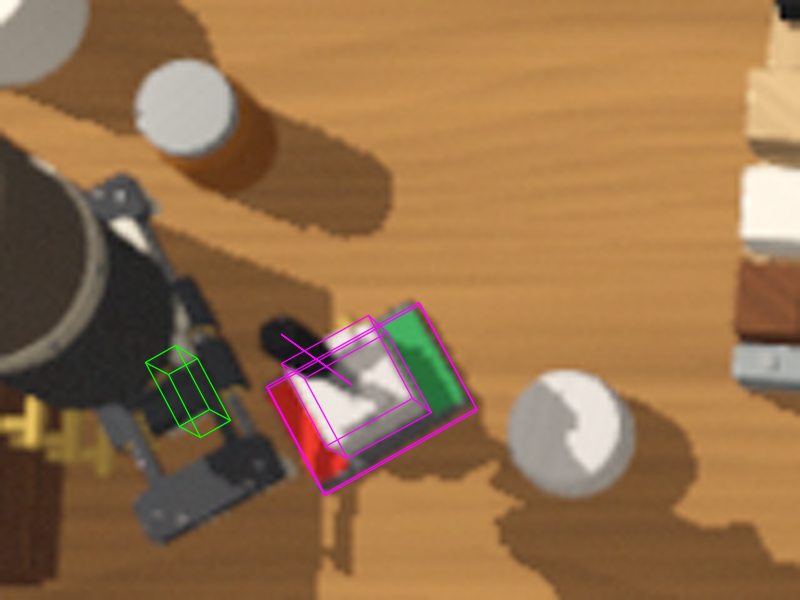

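Call:
arm_command(fingers=[1,1,1,1,1], dp=[[0,0,-0.015],[0.005,-0.009,-0.008],[0.005,-0.009,0],[0.003,-0.006,0],[0,0,0]], roll=[0,0,0,0,0])

```text
t: 18.3
eef_pos: [0.4326, 0.3846, 0.1577]
ee_rot: [-3.14, 0.018, -1.056]
force: [-0.0, 0.4, 0.1]
width: 0.0003
```

Call:
arm_command(fingers=[1,1,1,1,1], dp=[[0.006,-0.0105,-0.005],[0.006,-0.0105,0],[0.006,-0.0105,0],[0.006,-0.0105,0],[0.006,-0.0105,0]], roll=[0,0,0,0,0])

```text
t: 18.8
eef_pos: [0.4645, 0.3324, 0.1541]
ee_rot: [-3.135, 0.024, -1.055]
force: [-3.6, 7.3, -2.0]
width: 0.0004
```

Call:
arm_command(fingers=[1,1,1,1], dp=[[0.006,-0.0105,0],[0.006,-0.0105,0],[0.006,-0.0105,0],[0.005,-0.009,0]], roll=[0,0,0,0])

```text
t: 19.2
eef_pos: [0.4866, 0.2984, 0.1546]
ee_rot: [-3.127, 0.042, -1.058]
force: [-39.1, 45.5, 9.0]
width: 0.0004
```

Call:
arm_command(fingers=[1,1,1], dp=[[0.001,-0.002,0],[0.001,-0.002,0],[0.001,-0.002,0]], roll=[0,0,0])

```text
t: 19.5
eef_pos: [0.4856, 0.2998, 0.1557]
ee_rot: [-3.123, 0.059, -1.059]
force: [-8.6, 11.0, 1.3]
width: 0.0004
```

```bash
python3 - <<'E'
from ov import *
cv2.imwrite('pics/t7.png',grab_frame('top'));cv2.imwrite('pics/s7.png',grab_frame('side'))
s=get_state();p=s['eef_pos'];print(p,s['ee_rot'],s['force'])
b=(.581,.029,.02);y=-.058
P=np.array(b)
L=lambda x,z=.023:leg(P+Rz(y)@np.array([x,0,z]),y+np.pi/2)
tip=np.array([.445,.351,.055]);d=np.array([np.cos(-1.05),np.sin(-1.05),0])
ln=[(tip,tip+.16*(np.sin(.75)*d+np.cos(.75)*np.array([0,0,1])))]
views('pics/t7.png','pics/s7.png',[(L(-.097),(0,0,255)),(L(-.051),(0,255,0)),(L(-.005),(0,0,255)),(bedm(b,y),(255,0,0)),(ln,(255,0,255))],'o9',tb=(140,150,340,290),kt=4,ks=4,sb=(200,220,360,360))
E
```

```text
[0.4857733  0.2996891  0.15571497] [-3.12271334  0.05887176 -1.05925055] [-8.43392876 11.77740896  1.70407312]
```

View pics/o9_side.png

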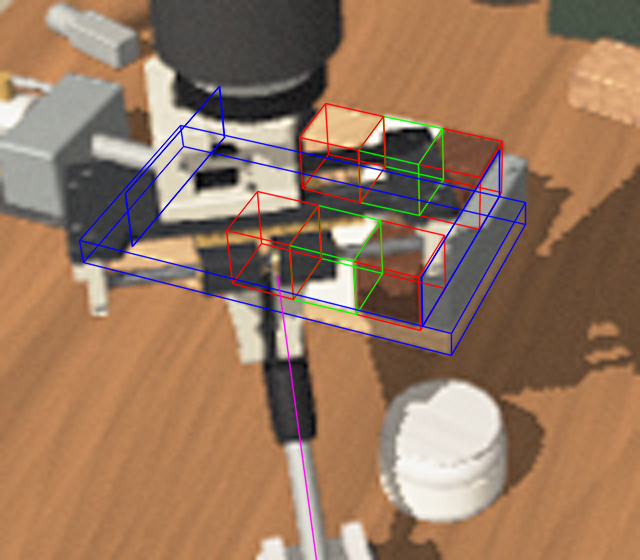

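View pics/o9_top.png

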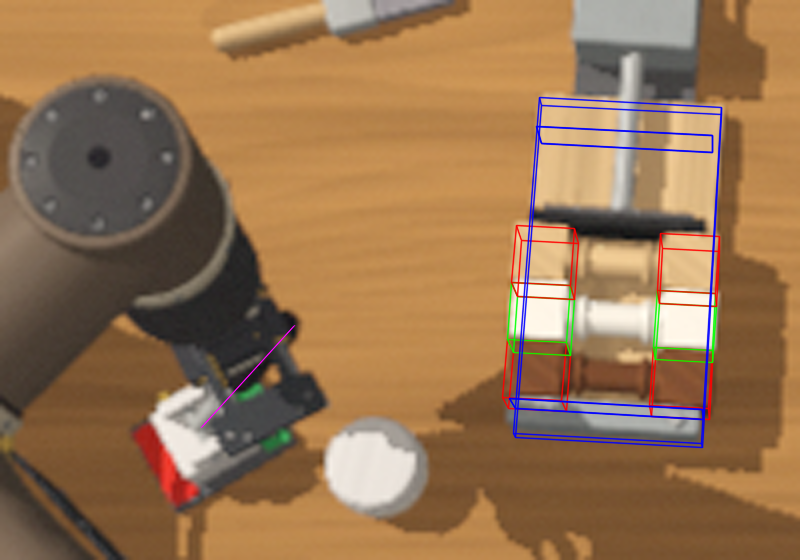

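Call:
arm_command(fingers=[1,1,1,1,1,1,1,1], dp=[[0.002,-0.0035,0],[0.002,-0.003,0],[0.002,-0.003,0],[0.002,-0.003,0],[0.002,-0.003,0],[0.002,-0.003,0],[0.002,-0.003,0],[0.002,-0.003,0]], roll=[0,0,0,0,0,0,0,0])

```text
t: 20.4
eef_pos: [0.4863, 0.2993, 0.1564]
ee_rot: [-3.117, 0.11, -1.061]
force: [-13.6, 17.8, 2.1]
width: 0.0005
```

Call:
arm_command(fingers=[1,1,1,1,1,1,1,1], dp=[[0.002,-0.0025,0],[0.002,-0.0025,0],[0.002,-0.0025,0],[0.002,-0.0025,0],[0.002,-0.0025,0],[0.002,-0.0025,0],[0.002,-0.0025,0],[0.002,-0.0025,0]], roll=[0,0,0,0,0,0,0,0])

```text
t: 21.2
eef_pos: [0.4862, 0.2994, 0.1568]
ee_rot: [-3.118, 0.156, -1.064]
force: [-13.5, 15.8, 2.9]
width: 0.0003
```

```bash
python3 - <<'E'
from ov import *
cv2.imwrite('pics/t8.png',grab_frame('top'));cv2.imwrite('pics/s8.png',grab_frame('side'))
s=get_state();p=s['eef_pos'];print(s['t'],p,s['ee_rot'],s['force'])
cv2.imwrite('pics/s8c.png',cv2.resize(cv2.imread('pics/s8.png')[200:360,180:360],None,fx=4,fy=3.7))
E
```

```text
21.3 [0.48626124 0.29937063 0.15680751] [-3.11788379  0.15569768 -1.06386432] [-12.51095142  17.18277174   2.77081751]
```

View pics/s8c.png

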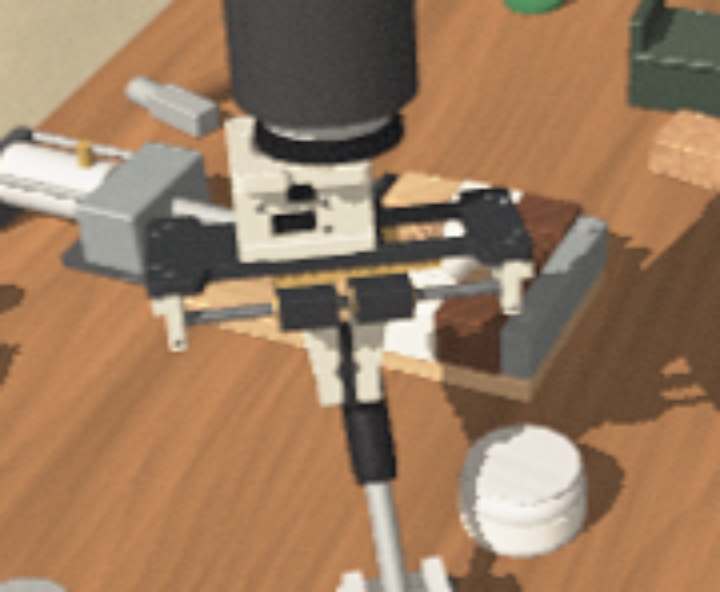

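Call:
arm_command(fingers=[1,1,1,1,1,1,1,1], dp=[[0.002,-0.0025,0],[0.002,-0.0025,0],[0.002,-0.0025,0],[0.002,-0.0025,0],[0.002,-0.0025,0],[0.002,-0.0025,0],[0.002,-0.0025,0],[0.002,-0.0025,0]], roll=[0,0,0,0,0,0,0,0])

```text
t: 22.1
eef_pos: [0.4862, 0.2994, 0.1573]
ee_rot: [-3.12, 0.201, -1.066]
force: [-11.6, 14.9, 2.5]
width: 0.0005
```

Call:
arm_command(fingers=[1,1,1,1,1,1,1,1], dp=[[-0.006,0.0105,0],[-0.01,0.017,0],[-0.01,0.017,0],[-0.01,0.017,0],[-0.01,0.017,0],[-0.01,0.017,0],[-0.01,0.017,0],[-0.005,0.009,0]], roll=[0,0,0,0,0,0,0,0])

```text
t: 22.9
eef_pos: [0.4166, 0.4169, 0.1597]
ee_rot: [-3.12, 0.198, -1.069]
force: [0.2, 0.4, 0.5]
width: 0.0004
```

Call:
arm_command(fingers=[1,1,1,1,1], dp=[[0,0,0],[0,0,0.04],[0,0,0.05],[0,0,0],[0,0,0]], roll=[0,0,0,0,0])

```text
t: 23.4
eef_pos: [0.4177, 0.4118, 0.251]
ee_rot: [-3.124, 0.193, -1.07]
force: [-0.0, 0.2, -0.1]
width: -0.0
```

```bash
python3 - <<'E'
from ov import *
cv2.imwrite('pics/t9.png',grab_frame('top'));cv2.imwrite('pics/s9.png',grab_frame('side'))
s=get_state();p=s['eef_pos'];print(s['t'],p,s['ee_rot'],s['force'])
b=(.581,.029,.02);y=-.058
P=np.array(b)
L=lambda x,z=.023:leg(P+Rz(y)@np.array([x,0,z]),y+np.pi/2)
views('pics/t9.png','pics/s9.png',[(L(-.097),(0,0,255)),(L(-.051),(0,255,0)),(L(-.005),(0,0,255)),(bedm(b,y),(255,0,0)),(valve((.445,.351,.055),-1.05),(255,0,255))],'oa',tb=(140,150,340,290),kt=4,ks=3.5,sb=(180,220,360,380))
E
```

```text
23.5 [0.41796924 0.41201191 0.25092658] [-3.1235753   0.19305003 -1.0699785 ] [-0.62508389 -0.43022004 -0.82519742]
```

View pics/oa_side.png

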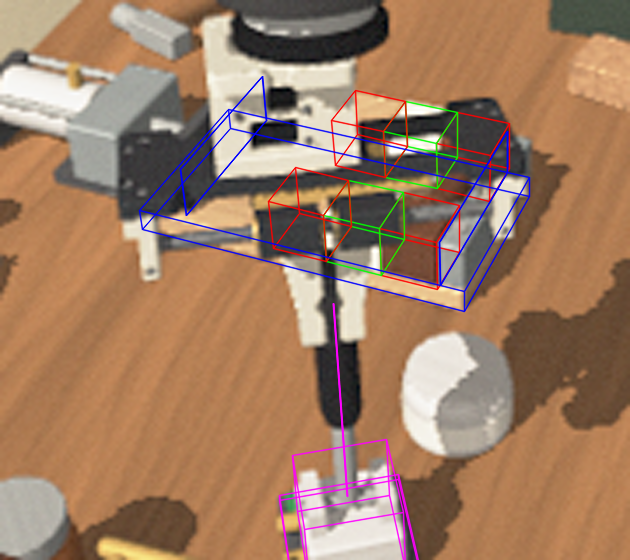

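View pics/oa_top.png

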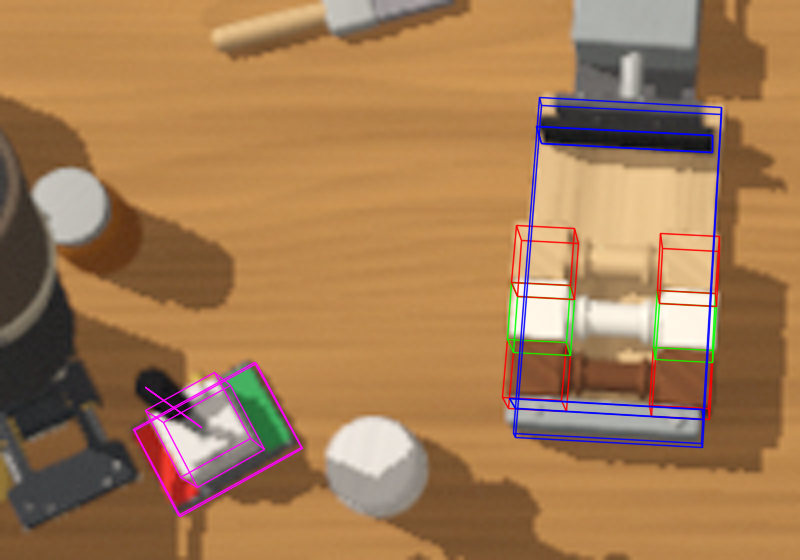

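Call:
arm_command(fingers=[1,1,1,1,1,1,1,1], dp=[[0,0,0.02],[0,0,0],[0,0,0],[0,0,0],[0,0,0],[0,0,0],[0,0,0],[0,0,0]], roll=[0,0,0,0,0,0,0,0])

```text
t: 24.3
eef_pos: [0.4174, 0.4086, 0.2649]
ee_rot: [-3.133, 0.189, -1.073]
force: [0.4, -0.5, -0.9]
width: 0.0003
```

```bash
python3 - <<'E'
from h import *
a=grab_frame('top').astype(int);b=cv2.imread('pics/t9.png').astype(int)
print(np.abs(a-b)[150:290,165:340].mean(), get_state()['force'])
print(job_done())
E
```

```text
2.301278911564626 [ 0.01032839 -0.3778383  -0.29677937]
the job is handed in; nothing more can be done
None
```

I laid the white leg and then the pale leg on the bed beside the dark one and let go of both. I then pushed the lever to its green stop, held it there for nearly 3 s, and let it spring back. I handed the job in at about 24.4 s of the 67 s allowed; no verdict was reported.

- **Row:** in the last pictures the three legs form a closed row against the fence, level and parallel. They match the outlines drawn at x = -97, -51 and -5 mm.
- **Lever and pad:** the lever is upright and the pad is back at rest. The lever was never worked towards the red plate.
- **Force:** when the lever met the stop, the wrist force peaked at about 60 N, against a limit of 120 N. After I backed off it read about 0.
- **Bystanders:** nothing touched them. The tin and jar looked unmoved in the last pictures; I did not measure the others at the end.

**Disagreements:** the side and top views differed by a few mm on the position of the bed and the valve, so I used values in between. The tool had also tilted about 0.2 rad by the end of the hold, with no effect on the row.

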